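# Zero the bench depth gauge in the sample jug

### The job

Zero the depth gauge in the sample jug: take the small white jug by its blue handle and stand it upright, centred, on the round rubber pad of the green gauge stand, then gently lower the probe rod by its black grip until its foot rests on the jug's bottom, and then lock it there by turning the red bar knob clockwise to its stop. Let go of everything and leave the other bottles and glassware standing where they are.

Things in the scene. Friction and masses are not known exactly. Their poses are not given: they have to be found in the camera images.
- gauge_stand: Fixed depth-gauge stand. Origin at bench level exactly under the vertical probe axis; x points from the probe to the column, away from the operator's side; z up. Green base plate 190 x 150 mm, 15 mm thick, x = -65 to +125 mm, y = +-75 mm. Steel column 22 mm diameter at x = +85 mm, 266 mm tall, with a green head that reaches over the pad; work from the front (-x)
- pad_center (a point): Centre of the top of the round black rubber pad (84 mm diameter, 3 mm thick, top 18 mm above the bench) on the base plate, right under the probe; axes as the stand's
- head (a joint): Height in m (0 to 0.015) at which the head is firmly clamped on its column; differs from start to start, not to be moved. The head's round sleeve (36 mm diameter, 40 mm tall, on the probe axis) has its underside 140 mm above the bench plus this value; it hides the pad from above, so bring the jug in from the front with the tool leaning back some 30 degrees
- probe (a joint): Travel in m of the probe rod down from its top position (0 up, 0.118 lowest); starts 0 to 0.010. Vertical slide with 2.2 N of friction: it stays where it is left as long as the lock is slack, and is held against about 15 N when locked
- probe_foot (a point): Centre of the underside of the probe's white foot (14 mm diameter), the lowest point of the 8 mm steel rod; at the start at least 110 mm above the bench, and 22 mm above the bench when it rests on the bottom of the jug on the pad
- probe_grip (a point): Centre of the black plastic grip at the top of the probe rod: upright cylinder 24 mm diameter, 44 mm tall, 205 mm above the foot; at the start 315 to 340 mm above the bench. To be pinched from above; free all round
- lock (a joint): Angle in rad of the red lock knob: 0 slack (starts 0 to 0.2), grows clockwise seen facing the knob; at 0.6 the bar points straight up its slope at the rod; bites on the rod from about 0.7; locked above 1.0; stop at 1.2. 0.08 N m of friction, stays where it is left
- lock_bar (a point): Centre of the red bar knob on the head's front: bar 48 x 12 mm, 22 mm tall. z axis: the screw axis outward, leaning 40 degrees from vertical to the stand's -x; x axis: along the bar. It lies 51 mm in front of the probe axis, 63 mm above the head's underside. Grasp across the 12 mm, tool along the screw axis, fingers under 50 mm open (the probe's grip is close behind); one grasp turns it
- jug: White plastic jug, loose, about 100 to 200 g, 74 mm diameter at the rim, 70 mm tall, wall 3 mm, inner floor 4 mm above its underside, small spout at +x, blue handle at -x. Origin at the centre of its underside, z up. Stands on the bench to the left or right of the stand, handle more or less towards the robot
- jug_floor (a point): Centre of the inner floor of the jug, 4 mm above its underside; axes as the jug's
- jug_handle (a point): Middle of the upright blue handle strap, 60 mm from the jug's axis towards its -x, 42 mm above its underside. The strap is 8 mm thick (x), 12 mm wide (y, the way to pinch it) and 48 mm tall, with 20 mm of free space between it and the jug's wall
- amber_bottle: Loose brown jar with black cap, 64 mm diameter, 115 mm tall; bystander, stands on the side of the stand where the jug is not. Origin under its centre
- flask: Loose conical glass flask, 86 mm diameter, 130 mm tall; bystander behind on the left. Origin under its centre
- wash_bottle: Loose pale squeeze bottle with a thin spout, 62 mm diameter, 175 mm tall; bystander behind on the right. Origin under its centre
- dropper_red: Loose small white dropper bottle with a red tip, 30 mm diameter, 82 mm tall; bystander close beside the left rear of the stand. Origin under its centre
- dropper_white: Loose small white dropper bottle with a white tip, 30 mm diameter, 82 mm tall; bystander close beside the right rear of the stand. Origin under its centre
- powder_jar: Loose white jar with green lid, 72 mm diameter, 74 mm tall; bystander near the robot on the right. Origin under its centre
Not all that is in view belongs to the job. What is shaped like the jug but pink or yellow is not meant.

How it is judged (in metres and radians):
On the way, in this order (a step that is already met when the one before it is completed fails the run):
1. the jug stands upright on the pad under the probe, the probe still up (horizontal distance between jug and pad_center below 0.015 m and z of jug in the frame of pad_center below 0.004 m and angle between jug's own z axis and vertical below 0.06 rad and z of probe_foot in the frame of jug_floor above 0.02 m and value of joint lock below 0.6 rad), for 0.2 s.
2. the probe's foot touches the bottom of the jug, the lock still slack (horizontal distance between jug and pad_center below 0.015 m and z of jug in the frame of pad_center below 0.004 m and angle between jug's own z axis and vertical below 0.06 rad and z of probe_foot in the frame of jug_floor below 0.002 m and contact force between probe and jug above 0.3 N and value of joint lock below 0.6 rad), for 0.1 s.
At the end, for the whole second after the job is handed in: The jug stands upright (within 0.06 rad) and still on the pad, its centre within 15 mm of the pad's centre; the probe's foot is within 2 mm of the jug's bottom; the lock knob is turned past 1.0 rad (horizontal distance between jug and pad_center below 0.015 m and z of jug in the frame of pad_center below 0.004 m and angle between jug's own z axis and vertical below 0.06 rad and z of probe_foot in the frame of jug_floor below 0.002 m and value of joint lock above 1 rad and linear speed of jug below 0.02 m/s); the robot touches nothing.
It fails at once if the probe is pressed on the jug with more than 40 N (contact force between probe and jug above 40 N).
It fails at once if the jug is tipped over (more than 0.6 rad) (angle between jug's own z axis and vertical above 0.6 rad).
It fails at once if a bystander is knocked over or shifted by more than 40 mm (distance of any of amber_bottle, flask, wash_bottle, dropper_red, dropper_white, powder_jar from where it was at the start of the episode above 0.04 m or angle between any of amber_bottle, flask, wash_bottle, dropper_red, dropper_white, powder_jar's own z axis and vertical above 0.5 rad).
It also fails if it takes over 72 s, if anything falls off the work surface, if the arm or the gripper's body presses on something with over 40 N, if the wrist force passes 120 N, or if a joint passes its speed limit or range.

### The arm

A 6-joint arm with a two-finger parallel gripper is mounted at the origin on the work surface. World frame = base frame: x ahead of the robot, y to its left, z up, the work surface at z = 0. Lengths are in mm, angles in rad, forces in N, time in s.
With the tool pointing down it reaches from about 300 to 825 mm from the base axis. Payload 5.4 kg.
Tool frame: the origin (TCP) lies between the finger pads; the fingertips stand 19 mm ahead of it and the grasp point (between the pads) is the TCP; z points along the fingers, y is the line along which they close (so a half turn about z gives the same grasp; the last joint's range is limited). The gripper opens to 92 mm and grips with 3 to 60 N. Pads are 20 mm wide; open, the fingers measure 128 mm over their backs; the gripper's body (75 mm by 189 mm) begins 69 mm behind the grasp point.
Start: joints at [0.897, 0.158, 1.597, -0, 1.386, -0.21], TCP at [257.233, 514.235, 233.601] pointing down, gripper open.
Joint ranges: [-2.91, 2.91], [-0.94, 2.29], [0.18, 2.7], [-1.29, 4.43], [0.17, 2.64], [-3, 3]. Speed limits (rad/s): [2.57, 2.57, 3.14, 3.14, 3.14, 3.14].

### API

Orientations are given as a unit quaternion [x, y, z, w].
In Python, from plant import manip gives the robot as it stands. The module is installed in compiled form; this text tells all that it offers.
- The arm moves only by the shell command python3 -m crank 'ROWS' [FORCE]. ROWS is JSON, a list that holds one entry, the list of rows, each a list of 5 numbers: the shift along the tool's x, y, z each as a share of 0.6 m, from -1 to 1, then the turn about the tool's z as a share of pi rad, from -1 to 1, then the opening, from 0 (shut) to 1 (fully open). A call has 1 to 20 rows; each row is the pose to reach, as a shift and turn from the pose commanded when the call began, along the tool's axes at that moment, turning the shorter way round; what a row does not reach only later rows make up. A row lasts 1/10 s, in which the tool goes at most 50 mm and 8.59 degrees, less where a joint would pass 70% of its speed; a pose out of reach is approached as far as the arm can. A call with a number of a shift or a turn outside -1 to 1 is refused whole. A call with a gripper value outside its range is refused whole. The fingers move at their own pace and stop on an object; FORCE is the grip in N (left out, the last holds). Time passes only in rows, so rows that repeat a pose let the fingers close. It gives the time, the measured TCP pose, the force, the opening and the grip force at its end, in the units of the state.
- manip.observe(): the state, without advancing time (a new reading comes with each control period).
- manip.capture(name): name is "scene" or "side" or "wrist"; returns a dict with "frame" (480x640x3 uint8, red, green, blue), "fovy" (degrees; the focal length in pixels is half the picture's height over the tangent of half this angle, whatever the lens; pixels are square), "cx", "cy" (the principal point, pixels), "origin" and "orientation" of the camera in the world; the wrist camera has in their place "mount" (4x4, takes a point from camera to tool coordinates, whose origin is the TCP and whose axes are the flange's). Camera axes: x right, y down, z forward; pixel columns grow to the right and rows downward; lengths in mm; the calibration is good to about 2 mm. A picture is of the moment at which its call begins: read the wrist's pose just before it. There is no depth.
- manip.close_job(): hands the job in; it is judged then, once.
The state is a dict: "time": time; "q": joint angles; "joint_velocities": joint speeds; "joint_efforts": joint torques, N m; "tcp_pos": TCP position; "eef_rot": TCP orientation; "wrist_force": force on the tool from outside, world axes, zero at the start; "wrist_torque": the same for the moment, N m; "grip_width": finger opening in mm; "grasp_force": force on a finger pad.
Only numpy, scipy, OpenCV 4.12 (cv2) and the standard library are available. Lean on these libraries where they do the work, as an engineer would, in place of code of your own. Each camera call takes 0.05 s, during which the arm holds its last target. There are 200 camera calls.

## Working session

There is one attempt and no reset: what is moved stays moved. The work goes in short steps, Python scripts to look and compute and a shell command to move; the robot and the scene stay as the last step left them, time stands still between calls to the robot, and variables do not carry over. Pictures are saved under pics/ and viewed, at most 10 in all, crops included, and the job is handed in when it is done.

```bash
mkdir -p pics
python3 - <<'E'
from plant import manip
import cv2,numpy as np
s=manip.observe();print(s)
for n in("scene","side","wrist"):
    c=manip.capture(n);f=c.pop("frame");print(n,c)
    cv2.imwrite(f"pics/{n}0.png",f[:,:,::-1])
E
```

```text
{'time': 0.0, 'q': array([ 8.96895702e-01,  1.59079649e-01,  1.59821427e+00, -9.82136997e-06,
        1.38620091e+00, -2.10078935e-01]), 'joint_velocities': array([ 3.12594053e-05,  8.38821786e-04, -1.11787423e-03, -8.58541104e-04,
        5.86229710e-04, -4.92267832e-04]), 'joint_efforts': array([-3.88229346e-04, -3.85578597e+01, -3.22114456e+01,  7.00120535e-02,
        3.80435586e-02, -1.72810996e-04]), 'tcp_pos': array([256.87169557, 513.77417274, 232.61069803]), 'eef_rot': array([ 2.29836646e-01,  9.73228756e-01, -8.61755397e-04, -4.02454857e-04]), 'wrist_force': array([-0.40663627, -0.03909682,  0.41126703]), 'wrist_torque': array([ 0.01432239, -0.05697164, -0.07677743]), 'grasp_force': 0.0, 'grip_width': 91.72863613811192}
scene {'fovy': 48.206133366755026, 'cx': 317.7070518382073, 'cy': 240.86233685321994, 'origin': array([1232.9924488 ,  632.02065018,  978.84683836]), 'orientation': array([ 0.35057701,  0.8292815 , -0.40099857, -0.16908019])}
side {'fovy': 53.69198916369601, 'cx': 321.36994251911364, 'cy': 241.2013934722994, 'origin': array([ 505.70501639,  893.79179733, 1005.23759429]), 'orientation': array([-0.01400285,  0.90775032, -0.41927518,  0.00126481])}
wrist {'fovy': 65.21409052582607, 'cx': 323.20732920601694, 'cy': 246.46856320140404, 'mount': array([[-6.63376104e-04, -9.64160820e-01, -2.65317684e-01,
         7.54373741e+01],
       [ 9.99999769e-01, -6.78040411e-04, -3.63185446e-05,
        -8.32742129e-02],
       [-1.44879194e-04, -2.65317647e-01,  9.64161047e-01,
        -1.51091771e+02],
       [ 0.00000000e+00,  0.00000000e+00,  0.00000000e+00,
         1.00000000e+00]])}
```

View pics/scene0.png

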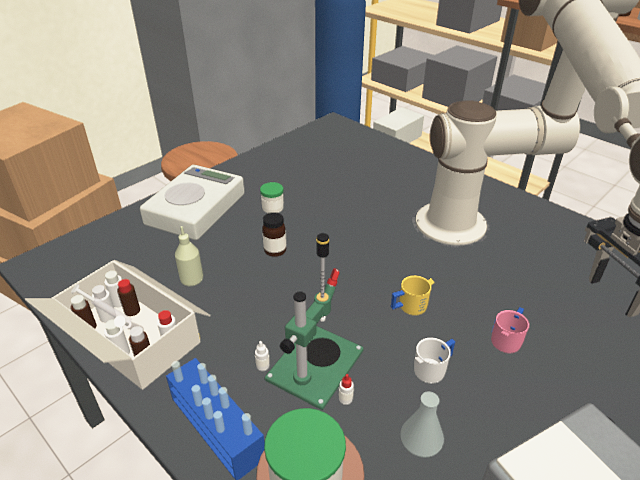

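View pics/side0.png

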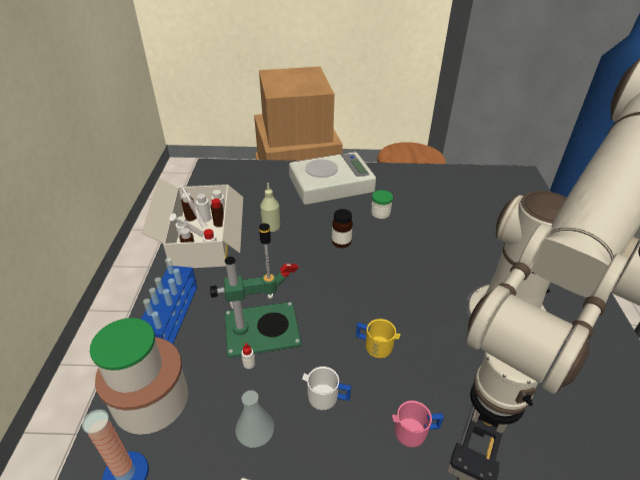

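The jug is at scene (432,360), side (323,388), with its blue handle towards the robot. The stand's pad is at scene (322,352), side (273,325), and its column top at scene (300,297), side (230,262). The yellow jug is at side (380,338).

```bash
cat > h.py <<'E'
import numpy as np, cv2
from scipy.spatial.transform import Rotation as R
from plant import manip
def cam(n):
    s=manip.observe(); c=manip.capture(n); c['f']=240/np.tan(np.radians(c['fovy'])/2)
    if n=='wrist':
        T=np.eye(4);T[:3,:3]=R.from_quat(s['eef_rot']).as_matrix();T[:3,3]=s['tcp_pos'];T=T@c['mount']
        c['o'],c['R']=T[:3,3],T[:3,:3]
    else: c['o'],c['R']=np.array(c['origin']),R.from_quat(c['orientation']).as_matrix()
    return c
def ray(c,p): 
    d=c['R']@np.array([(p[0]-c['cx'])/c['f'],(p[1]-c['cy'])/c['f'],1]);return c['o'],d/np.linalg.norm(d)
def plane(c,p,z): o,d=ray(c,p);return o+d*(z-o[2])/d[2]
def proj(c,X): v=c['R'].T@(np.array(X)-c['o']);return v[:2]/v[2]*c['f']+[c['cx'],c['cy']]
def tri(*cp):
    A=np.zeros((3,3));b=np.zeros(3);rs=[ray(c,p) for c,p in cp]
    for o,d in rs: P=np.eye(3)-np.outer(d,d);A+=P;b+=P@o
    X=np.linalg.solve(A,b);return X.round(1),[round(float(np.linalg.norm(np.cross(X-o,d))),1) for o,d in rs]
def blobs(c,lo,hi,box,mn=15):
    h=cv2.cvtColor(c['frame'],cv2.COLOR_RGB2HSV);m=cv2.inRange(h,np.array(lo),np.array(hi));z=np.zeros_like(m)
    x0,y0,x1,y1=box;z[y0:y1,x0:x1]=m[y0:y1,x0:x1]
    n,l,st,ce=cv2.connectedComponentsWithStats(z)
    return [(ce[i].round(1),st[i].tolist(),l==i) for i in range(1,n) if st[i][4]>=mn]
E
python3 - <<'E'
from h import *
S,D=cam('scene'),cam('side')
def show(t,c,*a):
    for b in blobs(c,*a): print(t,b[0],b[1])
show('blue S',S,(100,100,50),(130,255,255),(410,330,465,385)); show('blue D',D,(100,100,50),(130,255,255),(295,365,360,410))
show('white S',S,(0,0,120),(180,60,255),(410,330,455,390),60); show('white D',D,(0,0,120),(180,60,255),(295,360,345,415),60)
show('pad S',S,(0,0,0),(180,255,32),(290,330,350,375)); show('pad D',D,(0,0,0),(180,255,32),(245,305,300,345))
print('table',S['frame'][330,390],D['frame'][300,350],'pad',S['frame'][352,325],D['frame'][325,270])
show('red S',S,(0,150,60),(8,255,255),(320,260,345,300)); show('red D',D,(0,150,60),(8,255,255),(275,255,305,285))
show('grip S',S,(0,0,0),(180,255,45),(312,230,332,260)); show('grip D',D,(0,0,0),(180,255,45),(255,220,275,245))
for n,c,b in(('S',S,(225,250,410,420)),('D',D,(175,220,360,380))):
    v=cv2.resize(c['frame'][b[1]:b[3]-20,b[0]:b[2]+60],None,fx=3,fy=3,interpolation=cv2.INTER_CUBIC);cv2.imwrite(f'pics/c{n}.png',v[:,:,::-1])
a=[cv2.resize(c['frame'][y:y+100,x:x+100],(400,400),interpolation=cv2.INTER_CUBIC) for c,x,y in((S,390,310),(D,275,345))]
b=[cv2.resize(c['frame'][y:y+150,x:x+150],(400,400),interpolation=cv2.INTER_CUBIC)[:200] for c,x,y in((S,250,280),(D,200,245))]
cv2.imwrite('pics/j.png',np.vstack([np.hstack(a),np.hstack(b)])[:,:,::-1])
E
```

```text
blue S [450.8 344.7] [446, 339, 9, 17, 75]
blue D [344.2 391.7] [337, 383, 14, 18, 170]
white S [431.  359.7] [414, 337, 37, 47, 1337]
white D [321.9 386.9] [302, 366, 37, 44, 1192]
pad D [272.3 324. ] [258, 313, 30, 23, 515]
table [95 97 96] [68 71 70] pad [45 45 43] [31 29 28]
red S [333.2 277.7] [327, 269, 12, 17, 116]
red D [288. 269.] [280, 264, 18, 13, 150]
grip S [322.9 239.1] [318, 237, 11, 5, 23]
grip S [322.4 249.9] [317, 243, 12, 14, 144]
grip D [263.8 226.5] [259, 224, 10, 6, 52]
grip D [264.9 237.6] [259, 232, 12, 12, 114]
```

View pics/j.png

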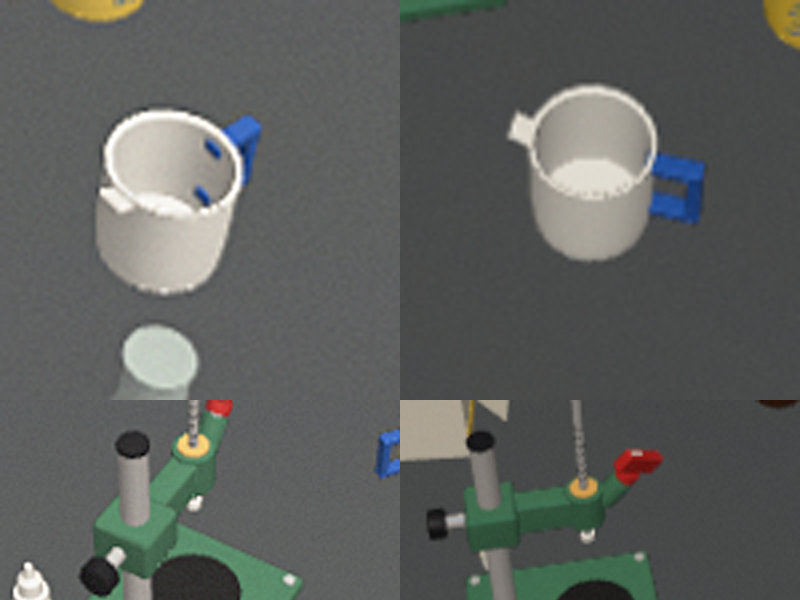

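The crops show the jug rim centre at scene (433.3,350), side (323.4,378.6), and the strap at side (348.8,392.5). The column top is at scene (299.5,297), side (230,260); the collar around the rod is at scene (322.4,297), side (268.6,277.6); the white foot is at scene (323,318.5), side (270.5,296.5).

Run:
```python
from h import *
S,D=cam('scene'),cam('side')
T=lambda n,a,b:print(n,*tri((S,a),(D,b)))
T('rim',(433.3,350),(323.4,378.6));T('strap',(451.5,348.7),(348.8,392.5))
T('coltop',(299.5,297),(230,260));T('collar',(322.4,297),(268.6,277.6));T('foot',(323,319),(270.5,296.6))
T('red',(333.2,277.7),(288,269));T('grip',(322.7,245.5),(264.5,232.5))
# pad ellipse, side
for n,c,box in(('D',D,(245,305,300,345)),('S',S,(290,330,350,375))):
    hs=cv2.cvtColor(c['frame'],cv2.COLOR_RGB2HSV)
    for v in (35,50):
        bs=blobs(c,(0,0,0),(180,255,v),box,100)
        for b in bs:
            k=cv2.convexHull(max(cv2.findContours(b[2].astype('u1'),0,1)[0],key=len));e=cv2.fitEllipse(k)
            print(n,v,b[1],e,plane(c,e[0],18).round(1))
# plate corners from green mask hull
for n,c,box in(('D',D,(215,295,310,360)),('S',S,(255,325,370,410))):
    bs=blobs(c,(60,80,30),(90,255,255),box,100)
    m=np.any([b[2] for b in bs],0)
    k=cv2.convexHull(np.vstack(cv2.findContours(m.astype('u1'),0,1)[0]));
    r=cv2.approxPolyDP(k,4,True)[:,0]
    for p in r: print(n,p,plane(c,p,15).round(0))
for p in ((S,(272,208)),(D,(382,212))): print('powder base',plane(*p,0).round(0))
for p in ((D,(380,350)),(D,(342,240)),(D,(248,363))): print('yellow,amber,dropR',plane(*p,0).round(0))
```

```text
rim [508.8 277.   69.2] [0.8, 0.8]
strap [450.1 290.6  35.9] [1.6, 1.6]
coltop [730.9  94.7 260.4] [0.3, 0.3]
collar [648.   76.4 188.9] [0.3, 0.3]
foot [647.2  77.8 123. ] [0.3, 0.3]
red [601.4  63.2 205.7] [0.5, 0.5]
grip [648.7  76.4 329.3] [0.9, 0.9]
D 35 [258, 313, 30, 23, 549] ((272.41522216796875, 324.14007568359375), (23.109912872314453, 29.80398178100586), 82.2482681274414) [648.2  80.   18. ]
D 50 [257, 313, 31, 24, 581] ((272.44354248046875, 324.26324462890625), (23.53476333618164, 30.84101676940918), 82.02472686767578) [648.1  80.4  18. ]
S 50 [307, 338, 33, 29, 587] ((322.3075866699219, 351.9476013183594), (28.00343894958496, 33.693119049072266), 87.36869049072266) [650.2  79.2  18. ]
D [300 345] [571. 143.  15.]
D [229 357] [746. 186.  15.]
D [226 295] [791. -23.  15.]
D [292 303] [602.   0.  15.]
S [286 325] [649. -43.  15.]
S [315 325] [601.   7.  15.]
S [362 347] [574. 133.  15.]
S [322 408] [756. 180.  15.]
S [265 378] [788.  38.  15.]
powder base [ 329. -451.   -0.]
powder base [ 318. -453.    0.]
yellow,amber,dropR [365. 141.   0.]
yellow,amber,dropR [ 460. -295.   -0.]
yellow,amber,dropR [699. 192.   0.]
```

Stand yaw is about 12°, with the pad centre at (648.5, 78.5). The jug is at (509, 277) with its handle pointing to 167°. Rows can't tilt the tool, so I'll bring the jug in from the left with the handle sideways, which keeps the gripper body clear of the head and knob. First I'll go above the handle.

```bash
python3 -m crank '[[[-0.448,-0.19,0,-0.076,0.5],[-0.448,-0.19,0,-0.076,0.5],[-0.448,-0.19,0,-0.076,0.5],[-0.448,-0.19,0,-0.076,0.5],[-0.448,-0.19,0,-0.076,0.5],[-0.448,-0.19,0,-0.076,0.5],[-0.448,-0.19,0.12,-0.076,0.5],[-0.448,-0.19,0.12,-0.076,0.5],[-0.448,-0.19,0.12,-0.076,0.5],[-0.448,-0.19,0.12,-0.076,0.5]]]' 20
python3 - <<'E'
from h import *
s=manip.observe();x=R.from_quat(s['eef_rot']).as_matrix()
print(s['tcp_pos'],np.degrees(np.arctan2(x[1,0],x[0,0])),x[:,2])
W,S,D=cam('wrist'),cam('scene'),cam('side')
print('flask',plane(S,(423,437),0).round(),plane(D,(255,425),0).round(),plane(S,(346,398),0).round())
for b in blobs(W,(100,100,50),(130,255,255),(0,0,640,480),100): print(b[0],b[1])
cv2.imwrite('pics/w1.png',W['frame'][:,:,::-1])
E
```

```text
time: 1.35
tcp_pos: [446.8, 292.2, 162.2]
eef_rot: [0.112, 0.994, 0.0, 0.0]
wrist_force: [0.1, -0.5, 0.2]
grip_width: 45.6
grasp_force: 0.0
[446.8178468  292.2209153  162.22477485] 167.1180476327575 [ 2.78434819e-04  1.14109623e-04 -9.99999955e-01]
flask [656. 365.   0.] [659. 355.   0.] [695. 193.   0.]
[324.7  51.8] [320, 31, 11, 41, 151]
[ 75.7 262.8] [51, 237, 54, 48, 1463]
[320.6 266.2] [312, 239, 18, 55, 892]
```

View pics/w1.png

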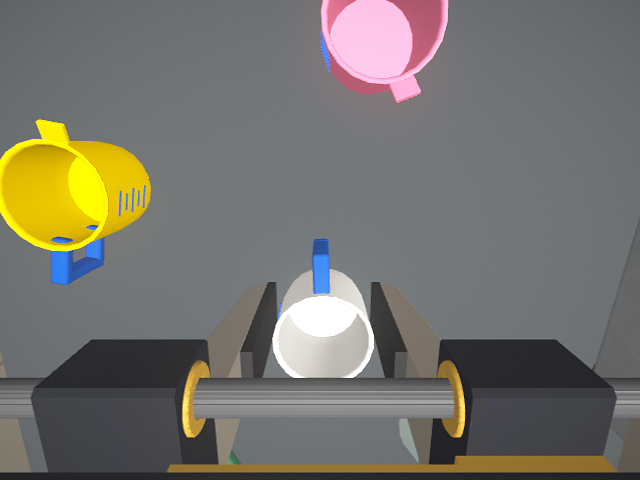

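The wrist view shows the white jug's strap at (321,265), centred between the fingers, with the rim centre at about (323,338). The yellow and pink jugs are well clear.

```bash
python3 - <<'E'
from h import *
W=cam('wrist')
c=plane(W,(323,338),70);h=plane(W,(321,243),66)
s=R.from_quat(manip.observe()['eef_rot']).as_matrix();t=manip.observe()['tcp_pos']
print(c.round(1),'tool',(s.T@(c-t)).round(1),'strap top outer',h.round(1),(s.T@(h-t)).round(1))
E
python3 -m crank '[[[0,0,0.07,0,0.5],[0,0,0.14,0,0.5],[0,0,0.19,0,0.5],[0,0,0.19,0,0.5],[0,0,0.19,0,0.5]]]' 20
python3 - <<'E'
from h import *
W=cam('wrist')
for b in blobs(W,(100,100,50),(130,255,255),(200,150,440,480),60): print(b[0],b[1])
cv2.imwrite('pics/w2.png',W['frame'][:,:,::-1])
E
```

```text
[507.5 279.3  70. ] tool [-61.1  -0.   93.8] strap top outer [438.6 293.7  66. ] [ 9.3 -1.3 97.6]
time: 2.05
tcp_pos: [447.3, 292.5, 48.9]
eef_rot: [0.112, 0.994, 0.0, 0.001]
wrist_force: [-0.5, -1.1, -0.8]
grip_width: 46.0
grasp_force: 0.0
[317.7 335.7] [303, 290, 30, 88, 2346]
```

View pics/w2.png

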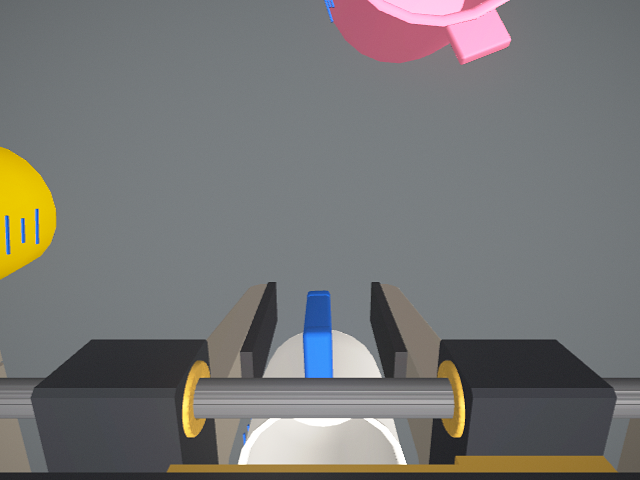

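The strap stands upright at (318,336), between the open pads. I'll back off about 3 mm, close, and lift a little.

```bash
python3 -m crank '[[[0.005,-0.001,0,0,0.5],[0.005,-0.001,0,0,0.0],[0.005,-0.001,0,0,0.0],[0.005,-0.001,0,0,0.0],[0.005,-0.001,0,0,0.0],[0.005,-0.001,0,0,0.0],[0.005,-0.001,0,0,0.0],[0.005,-0.001,0,0,0.0],[0.005,-0.001,-0.03,0,0.0],[0.005,-0.001,-0.03,0,0.0],[0.005,-0.001,-0.03,0,0.0]]]' 30
python3 - <<'E'
from h import *
S,D=cam('scene'),cam('side')
a=[cv2.resize(c['frame'][y:y+100,x:x+100],(400,400),interpolation=cv2.INTER_CUBIC) for c,x,y in((S,390,300),(D,275,335))]
cv2.imwrite('pics/g.png',np.hstack(a)[:,:,::-1])
E
```

```text
time: 3.2
tcp_pos: [443.6, 292.1, 65.4]
eef_rot: [0.112, 0.994, 0.0, 0.0]
wrist_force: [0.4, -0.1, -1.3]
grip_width: 11.8
grasp_force: 30.0
```

View pics/g.png

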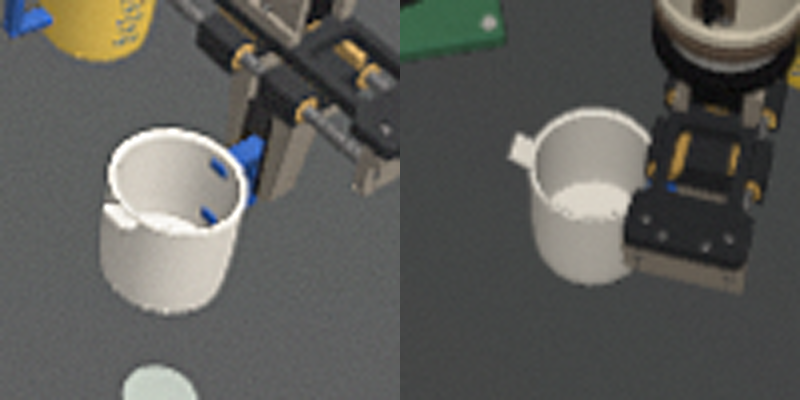

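The jug hangs upright in the grip, with its rim centre at scene (434.4,345), side (323.3,374.5). Next I'll work out the jug's offset in the tool and the route.

Run:
```python
from h import *
S,D=cam('scene'),cam('side')
X,e=tri((S,(434.4,345)),(D,(323.3,374.5)));s=manip.observe();M=R.from_quat(s['eef_rot']).as_matrix();t=s['tcp_pos']
print(X,e,M.T@(X-t)); off=M.T@(X-t); a0=np.degrees(np.arctan2(M[1,0],M[0,0]))
off[:2]=[-64.5,0] if abs(off[0]+64.5)<3 and abs(off[1])<2.5 else off[:2]
u=lambda d:np.array([np.cos(np.radians(d)),np.sin(np.radians(d))])
pad=np.array([648.7,79.0]);H=107
for d in (150,70,0):
    j=pad+d*u(102);tc=j+64.5*u(H)
    dl=M.T@np.r_[tc-t[:2],0]
    print(d,j,tc,'shares',(dl/600).round(4),'turn',(a0-H)/180,np.hypot(*tc))
```

```text
[509.2 277.5  86.1] [0.7, 0.7] [-67.7394183    0.73334461 -21.43216513]
150 [617.51324638 225.72214011] [598.65527142 287.40379687] shares [-0.2546  0.0506 -0.0004] turn 0.33392017820129166 664.0700839951475
70 [634.14618164 147.47033205] [615.28820669 209.15198881] shares [-3.107e-01 -7.030e-02 -3.000e-04] turn 0.33392017820129166 649.8647026213202
0 [648.7  79. ] [629.84202505 140.68165676] shares [-3.598e-01 -1.762e-01 -3.000e-04] turn 0.33392017820129166 645.3621503170912
```

```bash
python3 -m crank '[[[0,0,-0.018,0,0],[-0.04,0.008,-0.018,0.047,0],[-0.08,0.016,-0.018,0.094,0],[-0.12,0.024,-0.018,0.14,0],[-0.16,0.032,-0.018,0.187,0],[-0.2,0.04,-0.018,0.234,0],[-0.23,0.046,-0.018,0.281,0],[-0.255,0.05,-0.018,0.334,0],[-0.255,0.05,-0.018,0.334,0],[-0.255,0.05,-0.018,0.334,0],[-0.27,0.02,-0.018,0.334,0],[-0.285,-0.01,-0.018,0.334,0],[-0.3,-0.04,-0.018,0.334,0],[-0.311,-0.07,-0.018,0.334,0],[-0.311,-0.07,-0.018,0.334,0],[-0.311,-0.07,-0.018,0.334,0]]]' 30
python3 - <<'E'
from h import *
S,D=cam('scene'),cam('side')
a=[cv2.resize(c['frame'][y:y+100,x:x+100],(400,400),interpolation=cv2.INTER_CUBIC) for c,x,y in((S,310,280),(D,230,270))]
cv2.imwrite('pics/p.png',np.hstack(a)[:,:,::-1])
E
```

```text
time: 5.0
tcp_pos: [615.6, 209.7, 76.5]
eef_rot: [0.595, 0.804, 0.0, -0.0]
wrist_force: [0.1, 0.3, -1.3]
grip_width: 11.5
grasp_force: 30.0
```

View pics/p.png

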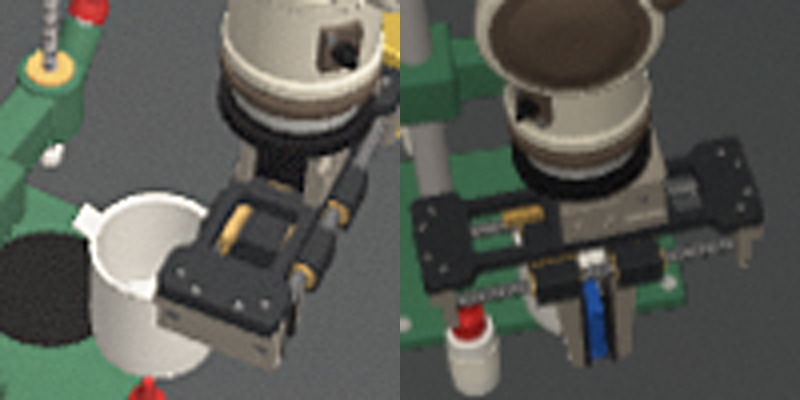

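The jug is held beside the pad, with dropper_red untouched next to the finger. The wrist housing's clearance to the probe grip is unsure, so I'll look at it before going in.

Run:
```python
from h import *
print(manip.observe()['q'])
S,D=cam('scene'),cam('side')
a=[cv2.resize(c['frame'][y:y+180,x:x+120],(400,600),interpolation=cv2.INTER_CUBIC) for c,x,y in((S,300,190),(D,220,175))]
cv2.imwrite('pics/q.png',np.hstack(a)[:,:,::-1])
for z in (76,145,200,250,300,350,400): print(z,proj(S,(615.6,209.7,z)).round(),proj(D,(615.6,209.7,z)).round())
```

```text
[ 1.43696459e-01  5.02373318e-01  1.49128067e+00  4.53977307e-04
  1.14817333e+00 -1.54173114e-01]
76 [378. 358.] [279. 351.]
145 [380. 337.] [278. 333.]
200 [382. 318.] [276. 317.]
250 [384. 300.] [275. 302.]
300 [386. 281.] [274. 285.]
350 [389. 260.] [272. 268.]
400 [391. 238.] [271. 249.]
```

View pics/q.png

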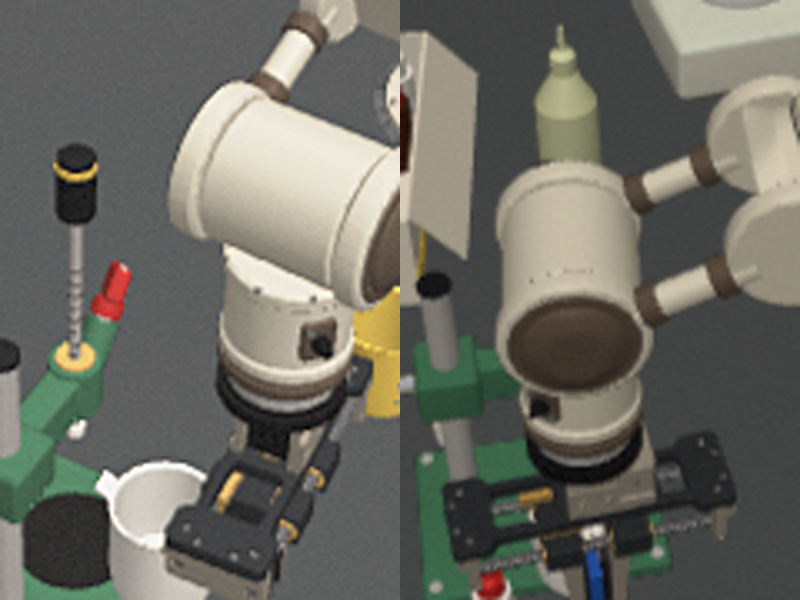

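The wrist's cross cylinder (axis about 300 mm above the TCP, radius about 40, reaching some 65 mm sideways) would hit the probe's grip if I went in now. The fix is to stand the jug back on the bench, lower the probe about 27 mm (foot about 96, still above the rim), and regrasp the strap near its top.

```bash
python3 -m crank '[[[0.066,0.005,0,0,0],[0.132,0.011,0,0,0],[0.132,0.011,0,0,0],[0.132,0.011,0.03,0,0],[0.132,0.011,0.045,0,0],[0.132,0.011,0.045,0,0],[0.132,0.011,0.045,0,0],[0.132,0.011,0.045,0,0.3],[0.132,0.011,0.045,0,0.3],[0.132,0.011,0.045,0,0.3],[0.132,0.011,0.045,0,0.3]]]' 30
python3 -m crank '[[[0,0,-0.07,0,0.3],[0,0,-0.15,0,0.3],[0,0,-0.23,0,0.3],[0,0,-0.31,0,0.45],[0,0,-0.39,0,0.45],[0,0,-0.47,0,0.45],[0,0,-0.56,0,0.45],[0,0,-0.56,0,0.45],[0,0,-0.56,0,0.45]]]' 4
python3 - <<'E'
from h import *
S,D=cam('scene'),cam('side')
for n,c,bx in(('S',S,(395,300,460,400)),('D',D,(255,320,330,400))):
    for b in blobs(c,(100,100,50),(130,255,255),bx): print(n,'blue',b[0],b[1])
    for b in blobs(c,(0,0,110),(180,60,255),bx,200): print(n,'white',b[0],b[1])
s=manip.observe();M=R.from_quat(s['eef_rot']).as_matrix();t=s['tcp_pos']
dl=M.T@(np.array([648.6,77.0,0])-[t[0],t[1],0]);print(dl/600, t)
W=cam('wrist')
cv2.imwrite('pics/w3.png',W['frame'][:,:,::-1])
E
```

```text
time: 6.3
tcp_pos: [599.5, 287.1, 49.6]
eef_rot: [0.595, 0.804, 0.0, 0.0]
wrist_force: [-0.1, -0.6, 0.4]
grip_width: 28.0
grasp_force: 0.0
time: 7.2
tcp_pos: [599.9, 287.4, 387.7]
eef_rot: [0.595, 0.804, 0.002, 0.001]
wrist_force: [0.0, 0.1, -1.0]
grip_width: 41.8
grasp_force: 0.0
S blue [397.8 304.4] [395, 300, 8, 9, 41]
S blue [402.8 382.4] [395, 372, 16, 22, 193]
D blue [282.2 383.3] [279, 372, 8, 23, 119]
D white [277.1 363.5] [261, 341, 32, 47, 1045]
[-3.59073537e-01 -2.29287334e-02  5.86481096e-05] [598.81297601 287.06352582 383.2477797 ]
```

```bash
python3 -m crank '[[[-0.08,-0.005,0,0,0.45],[-0.16,-0.01,0,0,0.45],[-0.24,-0.015,0,0,0.45],[-0.32,-0.02,0,0,0.45],[-0.359,-0.023,0,0,0.45],[-0.359,-0.023,0,0,0.45],[-0.359,-0.023,0,0,0.45]]]' 6
python3 - <<'E'
from h import *
W=cam('wrist');t=manip.observe()['tcp_pos'];print(t)
print(proj(W,(648.4,77,351)),proj(W,(648.4,77,307)))
for b in blobs(W,(18,120,100),(35,255,255),(220,200,430,470),20): print(b[0],b[1])
cv2.imwrite('pics/w4.png',W['frame'][:,:,::-1])
E
```

```text
time: 8.05
tcp_pos: [648.5, 77.3, 383.4]
eef_rot: [0.595, 0.804, -0.001, -0.002]
wrist_force: [0.5, 0.0, -0.7]
grip_width: 41.2
grasp_force: 0.0
[648.48045689  78.12427298 383.91887702]
[324.40860289 292.31890357] [324.34533272 266.03678653]
[323.  225.7] [310, 215, 27, 25, 420]
[323.4 274.1] [299, 266, 47, 26, 217]
[428.4 373. ] [427, 367, 3, 11, 21]
[324.9 466.9] [220, 464, 210, 6, 1081]
```

View pics/w4.png

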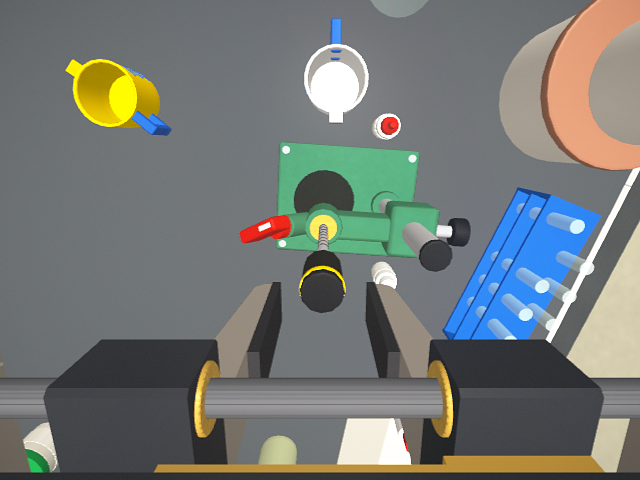

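The grip's black top at (322,290) sits midway between the fingers and matches the prediction (324,292). The jug stands upright at (335,85), and dropper_red is untouched. I'll pinch and lower the probe 27 mm.

```bash
python3 -m crank '[[[0,0,0.04,0,0.45],[0,0,0.078,0,0.45],[0,0,0.078,0,0.45],[0,0,0.078,0,0.1],[0,0,0.078,0,0.1],[0,0,0.078,0,0.1],[0,0,0.078,0,0.1],[0,0,0.078,0,0.1],[0,0,0.088,0,0.1],[0,0,0.098,0,0.1],[0,0,0.108,0,0.1],[0,0,0.116,0,0.1],[0,0,0.124,0,0.1],[0,0,0.124,0,0.1],[0,0,0.124,0,0.1]]]' 8
python3 - <<'E'
from h import *
S,D=cam('scene'),cam('side')
P=[]
for n,c in(('S',S),('D',D)):
    e=proj(c,(648,77.3,97)); x,y=e.astype(int); print(n,e)
    bs=blobs(c,(0,0,125),(180,60,255),(x-12,y-14,x+13,y+14),5)
    for b in bs: print(b[0],b[1])
a=[cv2.resize(c['frame'][y:y+60,x:x+60],(400,400),interpolation=cv2.INTER_CUBIC) for c,x,y in((S,293,295),(D,240,275))]
cv2.imwrite('pics/f.png',np.hstack(a)[:,:,::-1])
E
```

```text
time: 9.6
tcp_pos: [647.8, 77.4, 311.0]
eef_rot: [0.595, 0.804, -0.001, -0.001]
wrist_force: [-5.6, -1.4, -2.5]
grip_width: 23.5
grasp_force: 8.0
S [322.54076019 327.39125745]
[322.  324.9] [319, 317, 7, 14, 62]
D [270.84112178 303.31065867]
[270.5 302.7] [268, 298, 6, 9, 30]
```

```bash
python3 -m crank '[[[0,0,0,0,0.4],[0,0,0,0,0.4],[0,0,0,0,0.4],[0,0,-0.08,0,0.4],[0,0,-0.09,0,0.4],[0.08,0.005,-0.09,0,0.4],[0.16,0.01,-0.09,0,0.4],[0.24,0.015,-0.09,0,0.4],[0.32,0.02,-0.09,0,0.4],[0.359,0.023,-0.09,0,0.4],[0.359,0.023,0,0,0.4],[0.359,0.023,0.1,0,0.4],[0.359,0.023,0.19,0,0.4],[0.359,0.023,0.27,0,0.4],[0.359,0.023,0.27,0,0.4],[0.359,0.023,0.27,0,0.4]]]' 8
python3 - <<'E'
from h import *
S=cam('scene');e=proj(S,(648,77.3,97)).astype(int)
for b in blobs(S,(0,0,125),(180,60,255),(e[0]-12,e[1]-14,e[0]+13,e[1]+14),5): print('foot',b[0],b[1])
W=cam('wrist');s=manip.observe();M=R.from_quat(s['eef_rot']).as_matrix();t=s['tcp_pos'];print(t)
for b in blobs(W,(100,100,50),(130,255,255),(250,150,400,440),40): 
    p=(b[0][0],b[1][1]+1);X=plane(W,p,66);print(b[0],b[1],'strap top outer, tool',(M.T@(X-t)).round(1))
for b in blobs(W,(0,0,140),(180,60,255),(270,150,380,460),300): print(b[0],b[1],(M.T@(plane(W,(b[1][0]+b[1][2]/2,b[0][1]),70)-t)).round(1))
E
```

```text
time: 11.3
tcp_pos: [597.9, 286.8, 146.7]
eef_rot: [0.595, 0.804, -0.002, -0.001]
wrist_force: [0.5, -0.8, -0.3]
grip_width: 36.9
grasp_force: 0.0
foot [322. 325.] [319, 317, 7, 14, 61]
[601.10159406 287.71153689 152.0993661 ]
[321.2 276.8] [313, 248, 18, 58, 979] strap top outer, tool [ 8.7 -3.6 86.1]
[375. 173.] [369, 150, 11, 53, 435] [57.7 28.9 82.2]
[323.1 335.5] [274, 278, 98, 100, 7179] [-51.6  -2.4  82.1]
[324.5 401.5] [270, 399, 110, 5, 441] [-104.3   -1.    82.1]
[324.9 407.4] [270, 405, 110, 6, 629] [-109.3   -1.    82.1]
```

```bash
python3 -m crank '[[[0,-0.003,0.06,0,0.4],[0,-0.003,0.12,0,0.4],[0,-0.003,0.146,0,0.4],[0,-0.003,0.146,0,0.4],[0,-0.003,0.146,0,0.4],[0,-0.003,0.146,0,0.4]]]' 40
python3 - <<'E'
from h import *
W=cam('wrist');s=manip.observe();t=s['tcp_pos'];M=R.from_quat(s['eef_rot']).as_matrix();print(t)
for b in blobs(W,(100,100,50),(130,255,255),(250,150,400,440),40):print(b[0],b[1],(M.T@(plane(W,(b[0][0],b[1][1]+1),66)-t)).round(1))
E
```

```text
time: 12.0
tcp_pos: [599.7, 287.3, 64.6]
eef_rot: [0.595, 0.804, 0.002, 0.002]
wrist_force: [-0.2, 0.2, 0.7]
grip_width: 36.6
grasp_force: 0.0
[599.45914796 287.221753    64.29205849]
[320.7 333.7] [308, 288, 26, 90, 2214] [15.1 -1.5 -1.7]
```

```bash
python3 -m crank '[[[0,0,0,0,0],[0,0,0,0,0],[0,0,0,0,0],[0,0,0,0,0],[0,0,0,0,0],[0,0,0,0,0],[0,0,-0.02,0,0],[0,0,-0.036,0,0],[0,0,-0.036,0,0],[-0.045,-0.004,-0.036,0,0],[-0.09,-0.008,-0.036,0,0],[-0.133,-0.0115,-0.036,0,0],[-0.133,-0.0115,-0.036,0,0],[-0.133,-0.0115,-0.036,0,0]]]' 40
python3 - <<'E'
from h import *
S=cam('scene');D=cam('side');s=manip.observe();print(s['tcp_pos'],s['grip_width'])
a=[cv2.resize(c['frame'][y:y+150,x:x+100],(400,600),interpolation=cv2.INTER_CUBIC) for c,x,y in((S,300,230),(D,220,220))]
cv2.imwrite('pics/r.png',np.hstack(a)[:,:,::-1])
E
```

```text
time: 13.45
tcp_pos: [614.3, 208.2, 83.1]
eef_rot: [0.595, 0.803, 0.0, -0.0]
wrist_force: [0.0, 0.7, -1.5]
grip_width: 11.8
grasp_force: 40.0
[613.96016685 209.23578136  82.96570735] 11.018583258871033
```

View pics/r.png

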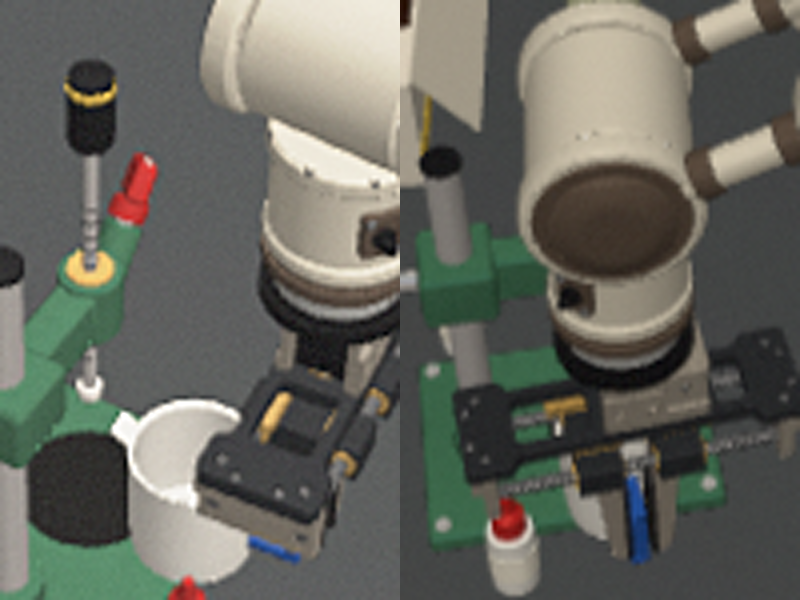

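The jug hangs beside the pad, handle outward, with the rim below the probe's foot (scene crop (88,390)). I'll compute the wrist-housing clearance numerically before going in; that was my last picture.

Run:
```python
from h import *
from scipy.optimize import least_squares as ls
S=cam('scene');D=cam('side')
t=np.array([615.6,209.7]);az=np.arctan2(t[1],t[0])+np.pi/2;u=np.r_[np.cos(az),np.sin(az),0]
P=lambda L,z:np.r_[t,z]+L*u
# TCP z 76.5 picture q: left end centre in scene, cap centre in side
f=lambda v:np.r_[proj(S,P(-v[0],v[2]))-[361.5,238],proj(D,P(v[1],v[2]))-[272.5,277]]
r=ls(f,[60,60,370]);print(r.x,r.fun)
L1,L2,z=r.x
c=P(L2,z);dep=(D['R'].T@(c-D['o']))[2];print('radius',21.5*dep/D['f'])
# probe grip top now: side/scene
for n,c,bx in(('S',S,(310,240,335,275)),('D',D,(250,225,280,262))):
    for b in blobs(c,(0,0,0),(180,255,45),bx,10): print(n,b[0],b[1])
print([ (z,proj(S,(648.3,77,z)).round(1),proj(D,(648.3,77,z)).round(1)) for z in (280,324)])
```

```text
[ 54.82997726  53.78012069 379.57369518] [-0.35431015  1.24578312  5.31225387 -1.82002164]
radius 40.306496207891406
S [321.9 249.2] [317, 246, 11, 8, 37]
S [322.3 261.4] [317, 255, 12, 14, 133]
[(280, array([322.8, 264.4]), array([266. , 249.6])), (324, array([322.9, 247.3]), array([264.7, 234.9]))]
```

Run:
```python
from h import *
W=cam('wrist');f=cv2.imread('pics/w4.png')[:,:,::-1].copy();W['frame']=f
T=np.eye(4);T[:3,:3]=R.from_quat([.595,.804,0,0]).as_matrix();T[:3,3]=[648.5,77.7,383.7];T=T@W['mount'];W['o'],W['R']=T[:3,3],T[:3,:3]
for b in blobs(W,(0,0,150),(180,50,255),(290,30,385,122),200):
    k=max(cv2.findContours(b[2].astype('u1'),0,1)[0],key=len);e=cv2.fitEllipse(cv2.convexHull(k));print('jug',b[1],e,plane(W,e[0],70).round(1),plane(W,(336.5,79.5),70).round(1))
for b in blobs(W,(100,100,50),(130,255,255),(320,10,350,60),30): print('strap',b[1],plane(W,(b[0][0],b[1][1]+1),66).round(1))
for b in blobs(W,(0,0,0),(180,255,50),(285,160,365,218),200):
    k=max(cv2.findContours(b[2].astype('u1'),0,1)[0],key=len);e=cv2.fitEllipse(cv2.convexHull(k));print('pad',b[1],e,plane(W,e[0],18).round(1))
# collar
print('collar',plane(W,(323,227.5),186).round(1))
u=np.array([np.cos(np.radians(107)),np.sin(np.radians(107))]);print('jug if 65:',np.array([599.5,287.2])-65*u)
```

```text
jug [304, 44, 65, 78, 3661] ((335.8487243652344, 80.90447235107422), (63.69357681274414, 77.49137115478516), 0.1090768352150917) [619.9 219.6  70. ] [620.1 221.3  70. ]
strap [331, 18, 11, 26, 283] [600.9 281.   66. ]
strap [331, 49, 10, 4, 32] [609.7 251.   66. ]
collar [648.4  75.5 186. ]
jug if 65: [618.50416081 225.04019086]
```

```bash
python3 -m crank '[[[0,0,-0.004,0,0],[-0.03,-0.002,-0.004,0,0],[-0.055,-0.004,-0.004,0,0],[-0.055,-0.004,-0.004,0,0]]]' 40; python3 -m crank '[[[-0.015,-0.001,0,0,0],[-0.03,-0.002,0,0,0],[-0.045,-0.0035,0,0,0],[-0.057,-0.0045,0,0,0],[-0.057,-0.0045,0,0,0],[-0.057,-0.0045,0,0,0]]]'
python3 - <<'E'
from h import *
s=manip.observe();print(s['tcp_pos'],s['wrist_force'],s['wrist_torque'])
S=cam('scene')
for x in ((648,77.3,95),): 
    e=proj(S,x).astype(int);print(e,[(b[0],b[1]) for b in blobs(S,(0,0,125),(180,60,255),(e[0]-40,e[1]-20,e[0]+50,e[1]+40),5)])
cv2.imwrite('pics/s5.png',S['frame'][:,:,::-1])
E
```

```text
time: 14.1
tcp_pos: [622.4, 173.4, 85.5]
eef_rot: [0.596, 0.803, -0.0, 0.0]
wrist_force: [0.4, 0.6, -0.9]
grip_width: 11.1
grasp_force: 40.0
time: 14.7
tcp_pos: [629.0, 142.5, 85.4]
eef_rot: [0.595, 0.804, 0.0, -0.0]
wrist_force: [0.4, -0.2, -1.8]
grip_width: 11.2
grasp_force: 40.0
[629.02323009 142.54570124  85.39475032] [ 0.41601418 -0.19111407 -1.84637774] [ 0.03802485  0.05661893 -0.01282095]
[322 328] [(array([300.6, 316.9]), [296, 308, 10, 20, 183]), (array([360.6, 309.9]), [359, 308, 4, 6, 9]), (array([362.7, 316.8]), [362, 315, 3, 5, 6]), (array([315.6, 348.3]), [297, 317, 39, 51, 804]), (array([353.1, 332.9]), [352, 330, 3, 6, 9]), (array([293.1, 338.2]), [290, 335, 7, 8, 36]), (array([350.9, 347.6]), [350, 339, 3, 16, 24]), (array([347.6, 348.9]), [347, 345, 2, 9, 16]), (array([358., 347.]), [356, 345, 5, 5, 21])]
```

```bash
python3 -m crank '[[[0,0,0.0025,0,0],[0,0,0.0045,0,0],[0,0,0.0055,0,0],[0,0,0.0055,0,0]]]' 40; python3 -m crank '[[[0,0,0,0,0.25],[0,0,0,0,0.25],[0,0,0,0,0.25],[0,0,0,0,0.25]]]' 20; python3 -m crank '[[[0.02,0,0,0,0.25],[0.06,0,0,0,0.25],[0.13,0,0,0,0.25],[0.2,0,0,0,0.25],[0.2,0,0,0,0.25]]]'
python3 - <<'E'
from h import *
S=cam('scene');D=cam('side')
for n,c in(('S',S),('D',D)):
    for b in blobs(c,(100,100,50),(130,255,255),(255,300,370,400),30): print(n,'blue',b[0],b[1])
    print(n,proj(c,(648.5,78.5,88)),proj(c,(648.5,78.5,18)),proj(c,(648.5-17.5,78.5+57.4,60)))
    e=proj(c,(648.5,78.5,60)).astype(int)
    for b in blobs(c,(0,0,120),(180,60,255),(e[0]-35,e[1]-35,e[0]+35,e[1]+40),100): print(n,'white',b[0],b[1])
E
```

```text
time: 15.15
tcp_pos: [628.8, 142.8, 81.9]
eef_rot: [0.595, 0.804, -0.0, -0.0]
wrist_force: [0.4, 0.4, -1.0]
grip_width: 11.3
grasp_force: 40.0
time: 15.55
tcp_pos: [629.2, 142.6, 82.3]
eef_rot: [0.595, 0.804, 0.0, 0.0]
wrist_force: [-0.9, 0.4, -0.6]
grip_width: 23.2
grasp_force: 0.0
time: 16.05
tcp_pos: [591.5, 262.6, 82.0]
eef_rot: [0.593, 0.805, 0.0, -0.001]
wrist_force: [-0.6, -0.8, 0.8]
grip_width: 23.3
grasp_force: 0.0
S blue [342.9 348.1] [336, 338, 14, 21, 173]
S [322.75666935 330.58228395] [322.60018255 351.37384286] [347.04011488 348.6137964 ]
S white [300.4 315. ] [295, 304, 11, 24, 233]
S white [318.9 346.1] [296, 316, 44, 62, 1389]
D blue [360.5 330.4] [356, 322, 11, 18, 128]
D [270.80555343 306.02595732] [272.37482756 323.70580244] [275.96271164 330.88264008]
D white [276.2 304.3] [256, 278, 50, 56, 918]
```

```bash
python3 -m crank '[[[0,0,-0.08,0,0.45],[0,0,-0.16,0,0.45],[0,0,-0.24,0,0.45],[0,0,-0.32,-0.045,0.45],[0,0,-0.4,-0.09,0.45],[0,0,-0.48,-0.135,0.45],[0,0,-0.51,-0.18,0.45],[0,0,-0.51,-0.225,0.45],[0,0,-0.51,-0.27,0.45],[0,0,-0.51,-0.315,0.45],[0,0,-0.51,-0.36,0.45],[0,0,-0.51,-0.405,0.45],[0,0,-0.51,-0.45,0.45],[0,0,-0.51,-0.472,0.45],[0,0,-0.51,-0.472,0.45],[0,0,-0.51,-0.472,0.45]]]' 8
python3 - <<'E'
from h import *
S=cam('scene');D=cam('side')
for n,c in(('S',S),('D',D)):
    print(n,proj(c,(648.5,78.5,88)),proj(c,(648.5,78.5,18)),proj(c,(648.5-17.5,78.5+57.4,60)))
    e=proj(c,(648.5,78.5,60)).astype(int)
    for col,lo,hi,mn in(('blue',(100,100,50),(130,255,255),25),('white',(0,0,115),(180,60,255),60),('pad',(0,0,0),(180,255,45),20)):
        for b in blobs(c,lo,hi,(e[0]-40,e[1]-30,e[0]+45,e[1]+40),mn): print(n,col,b[0],b[1])
    cv2.imwrite(f'pics/z{n}.png',c['frame'][:,:,::-1])
s=manip.observe();t=s['tcp_pos'];M=R.from_quat(s['eef_rot']).as_matrix();print(t,np.degrees(np.arctan2(M[1,0],M[0,0])),(M.T@(np.array([648.5,77.3,t[2]])-t)/600).round(4))
E
```

```text
time: 17.75
tcp_pos: [594.2, 256.6, 388.1]
eef_rot: [-0.103, 0.995, -0.0, -0.0]
wrist_force: [0.3, 0.1, -0.1]
grip_width: 41.6
grasp_force: 0.0
S [322.75666935 330.58228395] [322.60018255 351.37384286] [347.04011488 348.6137964 ]
S blue [342.9 348.1] [336, 338, 14, 21, 172]
S white [300.2 317.4] [295, 309, 11, 19, 186]
S white [318.6 346.3] [296, 316, 44, 62, 1411]
S pad [287.2 346.4] [282, 340, 13, 13, 112]
S pad [322.5 362.3] [308, 356, 30, 10, 50]
D [270.80555343 306.02595732] [272.37482756 323.70580244] [275.96271164 330.88264008]
D blue [275.  329.1] [272, 319, 7, 21, 102]
D white [270.3 312.8] [256, 293, 29, 42, 861]
D white [236.9 313.7] [231, 301, 12, 28, 183]
D pad [284.4 327.4] [279, 320, 9, 15, 40]
D pad [263.7 332.1] [257, 325, 16, 12, 29]
[594.10829195 256.90742672 388.08122715] -168.1647578361421 [-0.0273 -0.3116  0.    ]
```

Run:
```python
from h import *
from scipy.optimize import least_squares as ls
C={'S':cam('scene'),'D':cam('side')}
a=np.linspace(0,2*np.pi,90)
def bb(c,x,y):
    p=np.array([proj(c,(x+37*np.cos(t),y+37*np.sin(t),z)) for z in (18,88) for t in a]);return p.min(0),p.max(0)
for n in C:
    c=C[n];print(n,bb(c,648.5,78.5))
    for row in (325,330,335,340,345,350): 
        v=c['frame'][row,230:300] if n=='D' else c['frame'][row,290:360]
        w=np.where((v.min(1)>110)&(v.max(1)-v.min(1)<50))[0]+(230 if n=='D' else 290); print(row,w.min() if len(w) else None,w.max() if len(w) else None,len(w))
    col=272 if n=='D' else 320
    v=c['frame'][300:375,col].astype(int);print(col,[(300+i,tuple(v[i])) for i in range(15,75,2)])
```

```text
S (array([305.99313618, 318.27933026]), array([339.52381858, 364.33354939]))
325 296 336 30
330 316 339 24
335 292 338 27
340 291 335 30
345 296 359 38
350 297 336 40
320 [(315, (np.int64(62), np.int64(99), np.int64(75))), (317, (np.int64(62), np.int64(99), np.int64(74))), (319, (np.int64(156), np.int64(153), np.int64(145))), (321, (np.int64(192), np.int64(185), np.int64(177))), (323, (np.int64(156), np.int64(152), np.int64(144))), (325, (np.int64(206), np.int64(199), np.int64(188))), (327, (np.int64(232), np.int64(227), np.int64(220))), (329, (np.int64(166), np.int64(160), np.int64(151))), (331, (np.int64(214), np.int64(208), np.int64(197))), (333, (np.int64(210), np.int64(203), np.int64(194))), (335, (np.int64(207), np.int64(202), np.int64(190))), (337, (np.int64(213), np.int64(206), np.int64(196))), (339, (np.int64(211), np.int64(206), np.int64(195))), (341, (np.int64(245), np.int64(243), np.int64(239))), (343, (np.int64(245), np.int64(243), np.int64(238))), (345, (np.int64(187), np.int64(182), np.int64(171))), (347, (np.int64(194), np.int64(189), np.int64(178))), (349, (np.int64(
[... 1709 characters left out ...]
4(65), np.int64(112), np.int64(82))), (349, (np.int64(48), np.int64(82), np.int64(58))), (351, (np.int64(58), np.int64(62), np.int64(60))), (353, (np.int64(71), np.int64(73), np.int64(73))), (355, (np.int64(72), np.int64(73), np.int64(74))), (357, (np.int64(73), np.int64(75), np.int64(75))), (359, (np.int64(71), np.int64(74), np.int64(74))), (361, (np.int64(73), np.int64(75), np.int64(76))), (363, (np.int64(74), np.int64(75), np.int64(75))), (365, (np.int64(73), np.int64(76), np.int64(75))), (367, (np.int64(73), np.int64(75), np.int64(75))), (369, (np.int64(74), np.int64(77), np.int64(75))), (371, (np.int64(72), np.int64(75), np.int64(73))), (373, (np.int64(72), np.int64(74), np.int64(74)))]
```

The jug stands centred on the pad: its silhouettes match the prediction within 1 px in both views. Next is the probe grip.

```bash
python3 -m crank '[[[-0.006,-0.08,0,0,0.45],[-0.013,-0.16,0,0,0.45],[-0.02,-0.24,0,0,0.45],[-0.027,-0.312,0,0,0.45],[-0.027,-0.312,0,0,0.45],[-0.027,-0.312,0,0,0.45],[-0.027,-0.312,0.06,0,0.45],[-0.027,-0.312,0.125,0,0.45],[-0.027,-0.312,0.125,0,0.45],[-0.027,-0.312,0.125,0,0.45],[-0.027,-0.312,0.125,0,0.1],[-0.027,-0.312,0.125,0,0.1],[-0.027,-0.312,0.125,0,0.1],[-0.027,-0.312,0.125,0,0.1],[-0.027,-0.312,0.125,0,0.1]]]' 8
python3 -m crank '[[[0,0,0.015,0,0.1],[0,0,0.03,0,0.1],[0,0,0.045,0,0.1],[0,0,0.06,0,0.1],[0,0,0.075,0,0.1],[0,0,0.09,0,0.1],[0,0,0.105,0,0.1],[0,0,0.105,0,0.1],[0,0,0.105,0,0.1]]]'
```

```text
time: 19.45
tcp_pos: [649.7, 76.8, 314.3]
eef_rot: [-0.104, 0.995, -0.001, 0.002]
wrist_force: [3.7, -4.9, 0.6]
grip_width: 23.4
grasp_force: 8.0
time: 20.35
tcp_pos: [649.6, 76.8, 248.7]
eef_rot: [-0.104, 0.995, -0.001, 0.001]
wrist_force: [7.8, -3.9, -3.9]
grip_width: 24.0
grasp_force: 8.0
```

```bash
for i in 1; do python3 -m crank '[[[0,0,0.004,0,0.1],[0,0,0.008,0,0.1],[0,0,0.008,0,0.1]]]'|grep -E 'tcp|wrist'; python3 -m crank '[[[0,0,0.002,0,0.1],[0,0,0.002,0,0.1]]]'|grep -E 'tcp|wrist'; python3 -m crank '[[[0,0,0.002,0,0.1],[0,0,0.002,0,0.1]]]'|grep -E 'tcp|wrist';python3 -m crank '[[[0,0,0.002,0,0.1],[0,0,0.002,0,0.1]]]'|grep -E 'tcp|wrist'; done
```

```text
tcp_pos: [649.7, 76.8, 244.8]
wrist_force: [6.9, -4.8, -1.0]
tcp_pos: [649.7, 76.8, 243.8]
wrist_force: [6.6, -4.5, -0.3]
tcp_pos: [649.7, 76.8, 242.7]
wrist_force: [6.4, -4.0, 1.1]
tcp_pos: [649.7, 76.8, 242.5]
wrist_force: [3.6, -4.5, 3.5]
```

```bash
python3 -m crank '[[[0,0,0.002,0,0.1],[0,0,0.002,0,0.1]]]'|grep -E 'tcp|wrist'; python3 -m crank '[[[0,0,0.002,0,0.1],[0,0,0.002,0,0.1]]]'|grep -E 'tcp|wrist';python3 -m crank '[[[0,0,0.002,0,0.1],[0,0,0.002,0,0.1],[0,0,0.002,0,0.1]]]'|grep -E 'tcp|wrist'
python3 - <<'E'
from h import *
S=cam('scene');D=cam('side')
for n,c,bx in(('S',S,(305,260,345,310)),('D',D,(245,235,290,290))):
    for b in blobs(c,(15,100,100),(35,255,255),bx,4): print(n,'ring/collar',b[0],b[1])
    for z in (227,205,249,239): print(z,proj(c,(648.4,77,z)).round(1),end=' ')
E
```

```text
tcp_pos: [649.8, 76.8, 242.5]
wrist_force: [2.3, -3.9, 7.7]
tcp_pos: [649.9, 76.8, 242.2]
wrist_force: [0.3, -4.7, 10.0]
tcp_pos: [650.0, 76.9, 241.4]
wrist_force: [0.3, -4.3, 11.9]
S ring/collar [333.6 262.8] [333, 260, 3, 7, 13]
S ring/collar [320.1 282. ] [316, 279, 9, 6, 21]
S ring/collar [322.  297.5] [317, 294, 11, 8, 59]
227 [322.6 284. ] 205 [322.6 291.8] 249 [322.7 276.1] 239 [322.6 279.7] D ring/collar [271.4 238.8] [270, 235, 3, 9, 15]
D ring/collar [258.5 239.3] [258, 236, 2, 8, 15]
D ring/collar [268.6 278.4] [263, 275, 11, 7, 46]
227 [267.4 266.3] 205 [268.  272.9] 249 [266.8 259.5] 239 [267.1 262.6]
```

Firm contact with the jug's floor at about 10 N. I'll release, rise, and measure the knob.

```bash
python3 -m crank '[[[0,0,0,0,0.4],[0,0,0,0,0.4],[0,0,0,0,0.4],[0,0,0,0,0.4],[0,0,-0.05,0,0.4],[0,0,-0.1,0,0.4],[0,0,-0.15,0,0.4],[0,0,-0.15,0,0],[0,0,-0.15,0,0],[0,0,-0.15,0,0],[0,0,-0.15,0,0],[0,0,-0.15,0,0]]]' 10
python3 - <<'E'
from h import *
s=manip.observe();print(s['tcp_pos'])
W,S,D=cam('wrist'),cam('scene'),cam('side')
for n,c,bx in(('W',W,(150,50,500,460)),('S',S,(318,255,350,300)),('D',D,(272,250,308,290))):
    for b in blobs(c,(0,130,50),(9,255,255),bx,40)+blobs(c,(172,130,50),(180,255,255),bx,40):
        k=max(cv2.findContours(b[2].astype('u1'),0,1)[0],key=len);r=cv2.minAreaRect(k);print(n,b[0],b[1],r)
        print(cv2.approxPolyDP(cv2.convexHull(k),1.5,True)[:,0].tolist())
    print(proj(c,(598.5,66.7,208)).round(1))
for n,c,bx in(('S',S,(312,264,335,292)),('D',D,(255,250,280,275))):
    for b in blobs(c,(15,100,100),(35,255,255),bx,4)+blobs(c,(0,0,0),(180,255,45),bx,10): print(n,b[0],b[1])
    print([proj(c,(648.4,77,z)).round(1) for z in (205,249)])
cv2.imwrite('pics/w6.png',W['frame'][:,:,::-1])
E
```

```text
time: 23.25
tcp_pos: [648.1, 77.6, 326.6]
eef_rot: [-0.104, 0.995, 0.0, -0.001]
wrist_force: [0.3, -0.1, 0.5]
grip_width: 0.6
grasp_force: 0.0
[648.06762508  77.58810651 326.56829744]
W [318.5 179.9] [298, 144, 45, 69, 1606] ((315.5000305175781, 180.00001525878906), (72.39785766601562, 33.9199333190918), 57.9946174621582)
[[304, 145], [311, 144], [341, 190], [341, 206], [332, 212], [313, 205], [308, 200], [298, 151]]
W [410.  271.7] [401, 262, 19, 20, 294] ((410.0, 271.5), (19.0, 18.0), 90.0)
[[407, 262], [415, 264], [419, 271], [419, 276], [415, 281], [406, 280], [401, 273], [401, 267]]
[321.9 179.5]
S [333.5 277.3] [328, 268, 11, 18, 116] ((333.5294189453125, 276.38238525390625), (8.00367546081543, 16.97749137878418), 14.03624439239502)
[[335, 268], [338, 271], [336, 283], [333, 285], [328, 282]]
[335.3 276.8]
D [288.1 269. ] [280, 264, 19, 13, 153] ((288.2500305175781, 268.2500305175781), (12.020814895629883, 16.970561981201172), 45.0)
[[298, 266], [286, 276], [281, 273], [280, 268], [284, 264], [296, 264]]
[289.  269.6]
S [321.7 281.9] [316, 279, 12, 6, 30]
S [321.8 277.3] [317, 274, 11, 8, 33]
S [322.  287.6] [317, 283, 11, 9, 86]
[array([322.6, 291.8]), array([322.7, 276.1])]
D [266.1 264.7] [262, 262, 10, 5, 18]
D [267.  260.4] [263, 257, 9, 8, 53]
D [267.6 270.2] [263, 265, 10, 10, 82]
[array([268. , 272.9]), array([266.8, 259.5])]
```

The knob bar's centre is as predicted (stand x -51, z about 208), and its upper end leans to the +y side, so it is slack. I'll put the closed fingers down to the left of its upper end and push towards -y.

```bash
python3 -m crank '[[[0.025,0.04,0,0,0],[0.05,0.08,0,0,0],[0.05,0.08,0,0,0],[0.05,0.08,0.06,0,0],[0.05,0.08,0.12,0,0],[0.05,0.08,0.151,0,0],[0.05,0.08,0.151,0,0],[0.05,0.08,0.151,0,0]]]' 10
python3 -m crank '[[[0,-0.01,0,0,0],[0,-0.016,0,0,0],[0,-0.016,0,0,0]]]' ; python3 -m crank '[[[0,-0.006,0,0,0],[0,-0.012,0,0,0],[0,-0.012,0,0,0]]]'
```

```text
time: 24.2
tcp_pos: [609.8, 117.9, 238.1]
eef_rot: [-0.104, 0.995, -0.0, 0.0]
wrist_force: [1.0, -0.0, -0.3]
grip_width: 0.3
grasp_force: 0.0
time: 24.5
tcp_pos: [612.1, 108.1, 238.8]
eef_rot: [-0.104, 0.995, -0.0, 0.001]
wrist_force: [0.2, -0.3, -0.3]
grip_width: 0.3
grasp_force: 0.0
time: 24.8
tcp_pos: [612.9, 101.4, 237.6]
eef_rot: [-0.104, 0.995, -0.0, 0.0]
wrist_force: [0.3, 0.1, -0.3]
grip_width: 0.7
grasp_force: 0.0
```

```bash
for i in 1; do python3 -m crank '[[[0,-0.006,0,0,0],[0,-0.006,0,0,0]]]'|grep -E 'tcp|_force'; python3 -m crank '[[[0,-0.006,0,0,0],[0,-0.006,0,0,0]]]'|grep -E 'tcp|_force'; done
python3 - <<'E'
from h import *
S,D,W=cam('scene'),cam('side'),cam('wrist')
for n,c,bx in(('W',W,(200,50,450,460)),('S',S,(318,255,350,300)),('D',D,(272,250,308,290))):
    for b in blobs(c,(0,130,50),(9,255,255),bx,20): 
        k=max(cv2.findContours(b[2].astype('u1'),0,1)[0],key=len);print(n,b[0],b[1],cv2.approxPolyDP(cv2.convexHull(k),1.5,True)[:,0].tolist())
E
```

```text
tcp_pos: [613.5, 98.1, 237.4]
wrist_force: [0.1, -0.2, -0.0]
grasp_force: 0.1
tcp_pos: [614.5, 96.2, 238.0]
wrist_force: [-0.8, 4.8, 1.0]
grasp_force: 2.6
W [266. 254.] [238, 204, 57, 101, 2615] [[246, 206], [257, 204], [288, 256], [294, 293], [289, 301], [282, 304], [275, 304], [252, 272], [238, 217], [239, 210]]
W [402.3 328.5] [391, 317, 24, 23, 438] [[405, 317], [410, 321], [414, 334], [411, 339], [397, 339], [391, 329], [391, 323], [398, 317]]
S [331.  280.7] [328, 275, 7, 11, 38] [[334, 285], [328, 282], [332, 275]]
```

```bash
for i in 1; do python3 -m crank '[[[0,-0.006,0,0,0],[0,-0.006,0,0,0]]]'|grep -E 'tcp|t_force'; python3 -m crank '[[[0,-0.006,0,0,0],[0,-0.006,0,0,0]]]'|grep -E 'tcp|t_force';  python3 -m crank '[[[0,-0.006,0,0,0],[0,-0.006,0,0,0]]]'|grep -E 'tcp|t_force'; done
python3 - <<'E'
from h import *
S,D,W=cam('scene'),cam('side'),cam('wrist')
for n,c,bx in(('W',W,(150,50,450,460)),('S',S,(318,255,350,300)),('D',D,(272,250,308,290))):
    for b in blobs(c,(0,130,50),(9,255,255),bx,20): 
        k=max(cv2.findContours(b[2].astype('u1'),0,1)[0],key=len);print(n,b[0],b[1],cv2.approxPolyDP(cv2.convexHull(k),1.5,True)[:,0].tolist())
E
```

```text
tcp_pos: [616.4, 93.4, 239.2]
wrist_force: [2.5, 7.6, 3.9]
tcp_pos: [618.0, 89.8, 240.0]
wrist_force: [2.4, 6.8, 3.8]
tcp_pos: [618.1, 85.6, 239.5]
wrist_force: [1.5, 5.3, 4.7]
W [291. 251.] [268, 200, 45, 104, 2823] [[299, 200], [307, 206], [312, 269], [289, 303], [277, 302], [273, 300], [268, 289], [268, 281], [280, 219], [286, 200]]
W [413.7 326.8] [402, 314, 24, 26, 472] [[410, 314], [420, 317], [425, 327], [422, 339], [412, 339], [407, 336], [402, 326], [402, 321]]
D [290.9 271.7] [283, 268, 17, 9, 91] [[299, 269], [294, 275], [283, 275], [285, 270]]
```

```bash
for i in 1; do python3 -m crank '[[[0.003,-0.006,0,0,0],[0.003,-0.006,0,0,0]]]'|grep -E 'tcp|t_force'; python3 -m crank '[[[0,-0.006,0,0,0],[0,-0.006,0,0,0]]]'|grep -E 'tcp|t_force';  python3 -m crank '[[[0,-0.005,0,0,0],[0,-0.005,0,0,0]]]'|grep -E 'tcp|t_force'; done
python3 - <<'E'
from h import *
S,D,W=cam('scene'),cam('side'),cam('wrist')
for n,c,bx in(('W',W,(150,50,450,460)),('S',S,(318,255,350,300)),('D',D,(272,250,308,290))):
    for b in blobs(c,(0,130,50),(9,255,255),bx,20): 
        k=max(cv2.findContours(b[2].astype('u1'),0,1)[0],key=len);print(n,b[0],b[1],cv2.approxPolyDP(cv2.convexHull(k),1.5,True)[:,0].tolist())
E
```

```text
tcp_pos: [617.7, 81.9, 239.3]
wrist_force: [4.1, 5.7, 2.6]
tcp_pos: [618.2, 78.3, 239.1]
wrist_force: [4.6, 6.5, 2.2]
tcp_pos: [618.4, 76.3, 238.9]
wrist_force: [3.7, 8.3, 2.3]
W [310.4 253.7] [270, 206, 74, 97, 3080] [[329, 206], [338, 211], [343, 219], [341, 233], [327, 278], [288, 302], [276, 294], [270, 278], [321, 209]]
W [422.6 327.7] [411, 315, 24, 25, 458] [[414, 318], [423, 315], [430, 320], [434, 328], [432, 339], [419, 339], [416, 337], [411, 328], [411, 322]]
S [341.8 276.1] [338, 271, 8, 11, 52] [[342, 271], [345, 275], [343, 280], [340, 281], [338, 280]]
D [290.1 271.2] [281, 266, 18, 12, 140] [[298, 270], [293, 277], [284, 276], [281, 273], [288, 266], [294, 266]]
```

```bash
for i in 1; do python3 -m crank '[[[0.002,-0.004,0,0,0],[0.002,-0.004,0,0,0]]]'|grep -E 'tcp|t_force'; python3 -m crank '[[[0,-0.004,0,0,0],[0,-0.004,0,0,0]]]'|grep -E 'tcp|t_force';  python3 -m crank '[[[0,-0.003,0,0,0],[0,-0.003,0,0,0]]]'|grep -E 'tcp|t_force'; done
python3 - <<'E'
from h import *
W=cam('wrist');print(manip.observe()['tcp_pos'])
for b in blobs(W,(0,130,50),(9,255,255),(150,50,450,460),20): 
        k=max(cv2.findContours(b[2].astype('u1'),0,1)[0],key=len);print(b[0],b[1],cv2.approxPolyDP(cv2.convexHull(k),1.5,True)[:,0].tolist())
E
```

```text
tcp_pos: [618.3, 75.8, 239.0]
wrist_force: [6.7, 15.0, 0.6]
tcp_pos: [618.3, 75.5, 239.0]
wrist_force: [5.7, 20.9, 2.8]
tcp_pos: [618.4, 75.3, 239.0]
wrist_force: [4.2, 25.2, 3.4]
[618.37966775  75.26046725 238.95521798]
[312.2 253.7] [272, 207, 73, 96, 3016] [[332, 207], [343, 214], [344, 226], [329, 276], [323, 283], [289, 302], [278, 295], [272, 278], [326, 207]]
[421.3 327.3] [409, 315, 25, 25, 465] [[413, 317], [417, 315], [427, 317], [433, 328], [431, 339], [415, 337], [409, 326]]
```

That is the knob's stop: force rises to 25 N with no more motion. I'll withdraw and check everything.

```bash
python3 -m crank '[[[0,0.02,0,0,0],[0,0.07,0,0,0],[0,0.1,0,0,0],[0,0.1,-0.06,0,0],[0,0.1,-0.14,0,0],[-0.0,0.16,-0.15,0,0],[0,0.16,-0.15,0,0],[0,0.16,-0.15,0,0]]]' 10
python3 - <<'E'
from h import *
S,D,W=cam('scene'),cam('side'),cam('wrist')
# lock angle: outer-face ends predicted for angle th vs red mask, wrist view
c,s=np.cos(np.radians(12)),np.sin(np.radians(12));w=lambda p:np.array([648.3+p[0]*c-p[1]*s,77.3+p[0]*s+p[1]*c,p[2]])
U=np.array([.766,0,.643]);N=np.array([-.643,0,.766]);Y=np.array([0,1,0])
for b in blobs(W,(0,130,50),(9,255,255),(0,20,640,470),200):
    k=max(cv2.findContours(b[2].astype('u1'),0,1)[0],key=len);print('W red',b[0],b[1],cv2.minAreaRect(k))
for th in (.1,.6,1.0,1.2):
    f=.6-th;d=np.sin(f)*Y+np.cos(f)*U;e=np.cos(f)*Y-np.sin(f)*U
    P=np.array([proj(W,w(np.array([-51,0,207])+a*24*d+g*6*e+q*11*N)) for a in(-1,1) for g in(-1,1) for q in(-1,1)])
    k=cv2.convexHull(P.astype('f4'));print(th,P.min(0).round(),np.ptp(P,0).round(),cv2.minAreaRect(k))
print('bottom/edge check')
for n,cc,cols in(('S',S,(312,318,324,330)),('D',D,(262,268,272,278))):
    for col in cols:
        v=cc['frame'][300:375,col].astype(int);i=[300+r for r in range(75) if v[r].min()>110];print(n,col,i[0],i[-1],end=' | ')
    for b in blobs(cc,(100,100,50),(130,255,255),(255,310,370,360),25): print(n,'blue',b[0],b[1])
for n,cc,bx in(('S',S,(312,264,335,292)),('D',D,(255,250,280,275))):
    for b in blobs(cc,(15,100,100),(35,255,255),bx,4): print(n,'ring',b[0],b[1])
E
```

```text
time: 28.3
tcp_pos: [597.0, 161.4, 327.3]
eef_rot: [-0.105, 0.995, -0.0, -0.0]
wrist_force: [1.1, 0.2, -0.7]
grip_width: 0.5
grasp_force: 0.0
W red [194.  226.8] [160, 192, 61, 66, 2082] ((196.39666748046875, 229.50357055664062), (42.498680114746094, 70.27877807617188), 43.02506637573242)
0.1 [173. 189.] [48. 72.] ((196.79949951171875, 224.73031616210938), (72.63874053955078, 19.81235122680664), 64.66307067871094)
0.6 [179. 189.] [35. 72.] ((196.56427001953125, 224.566162109375), (28.27246856689453, 73.35648345947266), 8.023569107055664)
1.0 [167. 188.] [57. 73.] ((196.81997680664062, 223.96717834472656), (31.25568199157715, 72.82964324951172), 31.53823471069336)
1.2 [163. 190.] [66. 70.] ((197.85049438476562, 224.39736938476562), (31.71920394897461, 71.49529266357422), 43.76577377319336)
bottom/edge check
S 312 339 360 | S 318 321 363 | S 324 300 363 | S 330 320 361 | S blue [342.9 348. ] [336, 338, 14, 21, 175]
D 262 300 330 | D 268 300 333 | D 272 300 334 | D 278 300 326 | D blue [275.  329.2] [272, 319, 7, 21, 103]
D blue [360.6 330.5] [356, 322, 11, 18, 127]
S ring [321.8 281.8] [316, 279, 13, 6, 30]
D ring [266.1 264.7] [262, 262, 10, 5, 18]
```

The lock is at about 1.2 rad, and the jug and probe haven't moved (same pixels as before). I'll hand in.

```bash
python3 -c "
from plant import manip
print(manip.close_job())"
```

```text
the job is handed in; nothing more can be done
None
```

The job is handed in, though the judge gave no verdict: by my camera checks the jug stands upright and centred on the pad, the probe foot was pressed onto its floor and hasn't moved since, the knob is at its stop (about 1.2 rad), and the gripper is clear of everything.

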